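# Free the stuck back stop of a strip trimmer and set it to a template

### The job

The red clamp knob on the strip trimmer's back stop has stuck: break it loose with a short firm anticlockwise twist and back it off a quarter turn. Slide the stop up by feel until it leans lightly on the green template and holds it square against the rail with no play, without forcing it, then do the knob up again as tight as it was and no tighter. Leave everything else on the board and table as it lies.

Things in the scene. Friction and masses are not known exactly. Their poses are not given: they have to be found in the camera images.
- trimmer: strip trimmer, fixed: grey board 360 (x) x 320 (y) mm, its top 22 mm above the table; origin at table level under its centre. Along its -y side an aluminium guide rail, 22 mm high over the board (32 with its track), inner face at y = -100 mm; blue cutter head parked near the rail's +x end, 59 mm high over the board. Flat ruler 7 mm high along the +x edge
- rail_face (a point): point on the inner face of the guide rail, 3 mm above the board, opposite the stop's knob; axes as the trimmer's: y points out of the face towards template and stop, x along the rail, z up
- template: green acrylic setting template, 90 (its x) x 60 (its y) x 6 mm, 45 g, loose, lying flat on the board between rail and stop, a few mm off the rail and slightly askew; origin under its centre. Home, its long edge lies flat on the rail and its centre is 30 mm from the rail face
- stop_face (a point): middle of the back stop's front face, 3 mm above the board, axes as the trimmer's. The stop: a steel fence bar 100 mm long (along the rail), 10 mm thick, before an aluminium carriage 52 x 40 mm, tops of both 14 mm above the board, on a flush black strip. The knob's axis stands 30 mm behind this face (+y). With the template home and no play it is 60 mm from the rail face
- stop (a joint): slide of the back stop in m, positive towards the rail (trimmer -y), range -0.02 to 0.106. Clamped, it holds against 30 N and more; with the knob turned back 0.4 rad or more it slides at 1 to 3 N. It may be moved by its knob
- knob_grip (a point): middle of the red T-bar of the clamp knob, on its upright axis: bar 46 mm long (this point's y), 14 mm wide (its x), 24 mm high (12 above and 12 below this point), on a 12 mm thick stem; 27 mm above the flat top of carriage and fence bar, 63 mm above the table. Axes turn with the knob; tight, the bar lies along trimmer y. Grip it firmly (80 N or so) to break it loose
- knob (a joint): clamp knob in rad, 0 as found (stuck tight), positive anticlockwise from above = loosening, range -0.25 (overtightened) to 2.3. It takes 0.4 to 0.7 N m to break loose, jerkily, and less and less up to 0.3 rad; from there it turns freely (under 0.1 N m). Turned clockwise again the torque builds up from 0.3 rad to about 0.6 to 1 N m at 0. It stays where it is left
- pink_bobbin: steel bobbin 21 mm across, 11.5 mm high, wound with pink thread, standing on the trimmer board; origin under its centre
- purple_template: purple acrylic square, 50 x 50 x 6 mm, lying on the trimmer board near its front left corner; origin under its centre
- green_box: clear green box of bobbins, 124 x 124 x 72 mm, with a small blue tin standing on it, total height 94 mm; origin under its centre
- bobbin_case: clear flat case of coloured bobbins, 100 x 150 x 24 mm; origin under its centre
- bobbin_jar: round clear pot of bobbins with a white lid, 94 mm across, 41 mm high; origin under its centre
- tape: green tape dispenser, about 95 x 20 mm, 60 mm high; origin under its roll
There are look-alikes about, which are no part of the job. Leave any yellow look-alike of the template alone.

How it is judged (in metres and radians):
On the way, in this order (a step that is already met when the one before it is completed fails the run):
1. the knob is broken loose and backed off about a quarter turn (at least 1.4 rad) (value of joint knob above 1.4 rad), for 0.05 s.
2. with the knob still slack, the stop is brought up so that the template lies square against the rail with no play, the stop pressing on the template with at least 3 N (y of stop_face in the frame of rail_face between 0.0585 and 0.0615 m and y of template in the frame of rail_face between 0.0285 and 0.0315 m and x of template in the frame of rail_face between -0.035 and 0.035 m and angle between the x axis of template and the x axis of rail_face, either way round below 0.03 rad and height (world z) of template below 0.0235 m and angle between template's own z axis and vertical below 0.03 rad and contact force between stop and template above 3 N and value of joint knob above 0.4 rad), for 0.2 s.
At the end, for the whole second after the job is handed in: the green template lies flat and square (0.03 rad) on the rail, its centre 30 +/- 1.5 mm from the rail face and within 35 mm of the knob's line; the stop face is 60 +/- 1.5 mm from the rail; the knob is tight (within 0.12 rad of where it was found); all is released and at rest (y of stop_face in the frame of rail_face between 0.0585 and 0.0615 m and y of template in the frame of rail_face between 0.0285 and 0.0315 m and x of template in the frame of rail_face between -0.035 and 0.035 m and angle between the x axis of template and the x axis of rail_face, either way round below 0.03 rad and height (world z) of template below 0.0235 m and angle between template's own z axis and vertical below 0.03 rad and value of joint knob between -0.12 and 0.12 rad and linear speed of template below 0.01 m/s and contact force between the fingers and anything else below 0.5 N); the robot touches nothing.
It fails at once if the knob is overtightened (more than 0.15 rad past where it was found) (value of joint knob below -0.15 rad).
It fails at once if the stop is driven hard against the template (over 12 N) (contact force between stop and template above 12 N).
It fails at once if the stop is dragged along while its clamp is tight (value of joint knob below 0.1 rad and (velocity of joint stop above 0.04 m/s or velocity of joint stop below -0.04 m/s)).
It fails at once if another thing on the board or table is shifted by more than 10 mm (distance of any of pink_bobbin, purple_template, green_box, bobbin_case, bobbin_jar, tape from where it was at the start of the episode above 0.01 m).
It also fails if it takes over 64 s, if anything falls off the work surface, if the arm or the gripper's body presses on something with over 40 N, if the wrist force passes 120 N, or if a joint passes its speed limit or range.

### The arm

A 6-joint arm with a two-finger parallel gripper is mounted at the origin on the work surface. World frame = base frame: x ahead of the robot, y to its left, z up, the work surface at z = 0. Lengths are in m, angles in degrees, forces in N, time in s.
With the tool pointing down it reaches from about 0.35 to 0.775 m from the base axis. Payload 7.3 kg.
Tool frame: the origin (TCP) lies at the very end of the fingers, on their centre line; the grasp point (between the pads) lies 19 mm behind it; z points along the fingers, x is the direction in which the jaws open and shut, and the axes are right-handed (so a half turn about z gives the same grasp; the last joint's range is limited). The gripper opens to 92 mm and grips with 3 to 60 N. Pads are 19 mm wide; open, the fingers measure 130 mm over their backs; the gripper's body (75 mm by 190 mm) begins 47 mm behind the grasp point.
Start: joints at [-78.61, 19.595, 87.324, -0, 73.075, -8.365], TCP at [0.177, -0.494, 0.227] pointing down, gripper open.
Joint ranges: [-145.02, 145.02], [-44.19, 115.74], [2.07, 154.8], [-57.11, 237.11], [16.16, 152.29], [-177.93, 177.93]. Speed limits (degrees/s): [147.25, 147.25, 180, 180, 180, 180].

### API

Orientations are given as [roll, pitch, yaw] about the fixed x, y, z axes, in that order (R = Rz(yaw) Ry(pitch) Rx(roll)).
In Python, from plant import telemetry, imaging, arm, finder gives the robot as it stands.
- The arm moves only by the tool move_arm, never from a script. Its argument "motion" is a list of rows, each an object with "linear": the shift along the tool's x, y, z in m, a list of three; "dr": the turn, a rotation vector about the tool's x, y, z in degrees, a list of three; "hand": the finger opening in m, from 0 to 0.0918. In form: [{"linear": [x, y, z], "dr": [wx, wy, wz], "hand": hand}, ...]. A call has 1 to 12 rows; each row shifts and turns the pose as measured when the row begins, along the tool's axes as they then stand; what a row does not reach is not made up. A row lasts 1/12 s, in which the tool goes at most 41.7 mm and 7.16 degrees, less where a joint would pass 70% of its speed; a pose out of reach is approached as far as the arm can. A call with a gripper value outside its range is refused whole. The fingers move at their own pace and stop on an object; "newtons" is the grip in N (left out, the last holds). Time passes only in rows, so rows that do not move let the fingers close. It gives the time, the measured TCP pose, the force and the opening at its end, in the units of the state.
- telemetry.get_state(): the state, without advancing time (a new reading comes with each control period).
- imaging.capture(name): name is "side" or "top" or "wrist"; returns a dict with "frame" (480x640x3 uint8, blue, green, red), "range_z" (480x640 float32, m along the optical axis (not along the pixel's ray), 0 where there is no reading), "vertical_fov" (degrees; the focal length in pixels is half the picture's height over the tangent of half this angle, whatever the lens; pixels are square), "cx", "cy" (the principal point, pixels), "k1" (the pictures are not rectified: a ray, as slopes to the right and down, at radius r is drawn at 1 + k1 r^2 times it, then the intrinsics apply), "R" (3x3) and "t" (3): a world point X has camera coordinates R X + t. Camera axes: x right, y down, z forward; pixel columns grow to the right and rows downward; lengths in m; the calibration is good to about 2 mm. A picture is of the moment at which its call begins.
- arm.close_job(): hands the job in, once; it reports no verdict.
Trained networks look in the newest picture that a camera, given by its name, has taken for a name from the list of things; names that differ only in an ending like _2 or _b are one class to them, and where a whole thing is asked for, a point or a joint stands for the part that bears it (a point fixed in the world has none). Each returns a list of dicts, best first, with "conf" (0 to 1); they miss things now and then, are a little off and sometimes report something else, mostly with a low value. They report only what shows in the picture. A call takes as long as a camera call. They do not tell look-alikes from the thing itself.
- finder.regions_of(label, camera): "pixels" (480x640 bool, what is visible of it) and "uv" ([column, row] in pixels, amid what is visible of it).
The state is a dict: "clock": time; "joint_positions": joint angles; "dq": joint speeds; "effort": joint torques, N m; "eef_pos": TCP position; "ee_rot": TCP orientation; "wrist_force": force on the tool from outside, world axes, zero at the start; "wrist_torque": the same for the moment, N m; "finger_gap": opening from 0.0 (shut) to 1.0 (fully open).
Only numpy, scipy, OpenCV 4.12 (cv2) and the standard library are available. Lean on these libraries where they do the work, as an engineer would, in place of code of your own. Each camera call takes 0.05 s, during which the arm holds its last target. There are 200 camera calls.

## Working session

There is one attempt and no reset: what is moved stays moved. The work goes in short steps, Python scripts to look and compute and a tool call to move; the robot and the scene stay as the last step left them, time stands still between calls to the robot, and variables do not carry over. Pictures are saved under pics/ and viewed, about 8 in all and at most 12, crops included, and the job is handed in when it is done.

Besides the shell and the picture viewer there is one more tool, called after "Request:" by a JSON object that holds its "op" and its "data", one argument or row to a line. move_arm: Moves the arm, as the interface text tells. Its arguments: {"type":"object","properties":{"motion":{"type":"array","items":{"type":"object","properties":{"linear":{"type":"array","items":{"type":"number"}},"dr":{"type":"array","items":{"type":"number"}},"hand":{"type":"number"}}}},"newtons":{"type":"number"}},"required":["motion"]}

```bash
mkdir -p pics
cat > h.py <<'E'
import numpy as np, cv2
from plant import telemetry, imaging, arm, finder
def world(c,u,v,z=None):
    f=240/np.tan(np.radians(c["vertical_fov"]/2)); K=np.array([[f,0,c["cx"]],[0,f,c["cy"]],[0,0,1]])
    uv=np.column_stack([np.ravel(u),np.ravel(v)]).astype(float)
    d=np.array([[ (a-c["cx"])/f,(b-c["cy"])/f] for a,b in uv]); s=d.copy()
    for _ in range(20): s=d/(1+c["k1"]*(s**2).sum(1,keepdims=True))
    ray=np.column_stack([s,np.ones(len(s))]); R=np.array(c["R"]);t=np.array(c["t"])
    o=-R.T@t; w=ray@R
    if z is None:
        dep=c["range_z"][uv[:,1].astype(int),uv[:,0].astype(int)]
        return o+w*dep[:,None]
    return o+w*((z-o[2])/w[:,2])[:,None]
def save(c,n): cv2.imwrite("pics/"+n,c["frame"])
E
python3 - <<'E'
from h import *
print(telemetry.get_state())
for cam in ["top","side"]:
    c=imaging.capture(cam); save(c,cam+"0.png"); np.savez("c_"+cam,**{k:v for k,v in c.items()})
    for n in ["trimmer","template","stop","knob","pink_bobbin","purple_template"]:
        for r in finder.regions_of(n,cam)[:3]:
            v,u=np.nonzero(r["pixels"]); p=world(c,u,v); p=p[c["range_z"][v,u]>0]
            print(cam,n,round(r["conf"],2),np.round(r["uv"]),len(u),np.round(np.median(p,0),3) if len(p) else None)
E
```

```text
{'clock': 0.0, 'joint_positions': array([-7.86087902e+01,  1.96343536e+01,  8.73756585e+01, -2.16303228e-04,
        7.30732972e+01, -8.36287330e+00]), 'dq': array([ 0.07336371, -0.02930746, -0.00163726,  0.07237023,  0.01344349,
       -0.0145288 ]), 'effort': array([-1.15851719e-03, -4.31250107e+01, -2.44215757e+01,  7.17088510e-02,
        5.59768989e-02, -1.21648263e-04]), 'eef_pos': array([ 0.17740393, -0.49370659,  0.22607339]), 'ee_rot': array([-1.79988088e+02,  8.24535106e-02, -7.02458452e+01]), 'wrist_force': array([-0.45876221,  0.59903036,  0.14721636]), 'wrist_torque': array([-0.02124262,  0.02447776,  0.04789813]), 'finger_gap': 0.9986644161263287}
top trimmer 0.82 [283. 229.] 19559 [0.544 0.085 0.023]
top template 0.94 [407. 260.] 989 [ 0.467 -0.201  0.006]
top template 0.89 [304. 250.] 1067 [0.495 0.029 0.028]
top template 0.79 [408. 197.] 888 [ 0.624 -0.212  0.006]
top stop 0.59 [270. 238.] 603 [0.519 0.112 0.037]
top knob 0.53 [262. 238.] 140 [0.521 0.123 0.074]
top pink_bobbin 0.53 [259. 190.] 56 [0.634 0.135 0.033]
side trimmer 0.93 [292. 288.] 15636 [0.544 0.108 0.024]
side template 0.87 [293. 201.] 481 [ 0.625 -0.208  0.007]
side template 0.84 [347. 210.] 543 [ 0.467 -0.198  0.007]
side template 0.81 [314. 268.] 742 [0.495 0.033 0.029]
side stop 0.59 [298. 294.] 664 [0.518 0.123 0.037]
side stop 0.34 [203. 420.] 4919 [0.598 0.482 0.073]
side knob 0.71 [293. 284.] 169 [0.522 0.128 0.072]
side knob 0.23 [298. 293.] 615 [0.518 0.123 0.037]
side pink_bobbin 0.54 [246. 290.] 75 [0.635 0.14  0.033]
side purple_template 0.92 [334. 333.] 455 [0.416 0.208 0.029]
```

View pics/top0.png

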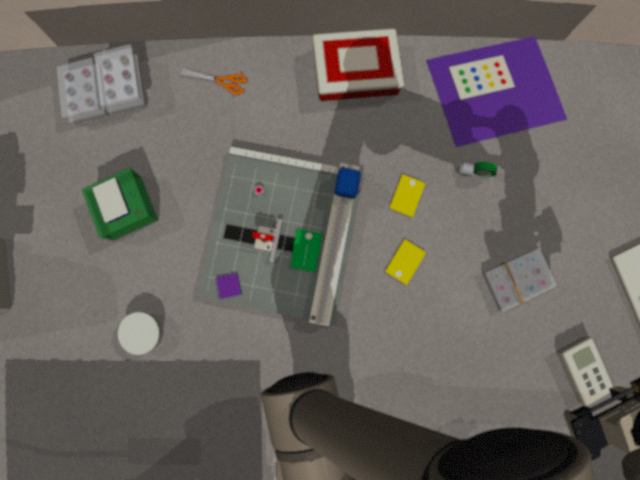

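View pics/side0.png

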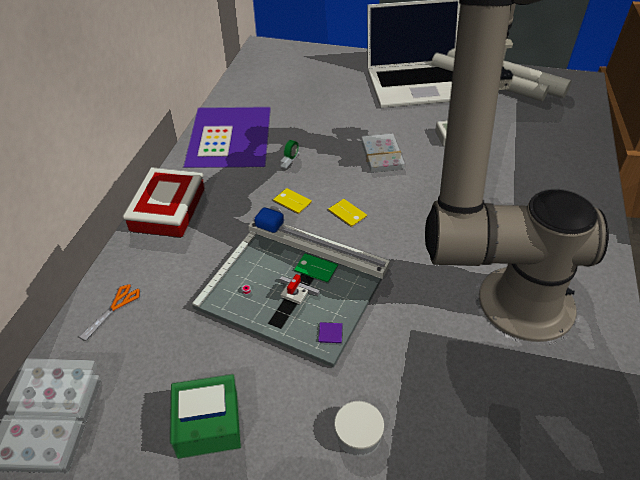

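Run:
```python
from h import *
for cam in ["top","side"]:
    c=imaging.capture(cam)
    for n,z,k in [("knob",.075,0),("template",.028,None),("trimmer",.022,0),("stop",.036,0)]:
        rs=finder.regions_of(n,cam)
        for r in rs[:3]:
            v,u=np.nonzero(r["pixels"]); p=world(c,u,v,z); 
            d=world(c,u,v); m=abs(d[:,2]-z)<.006 if n!="trimmer" else np.ones(len(d),bool)
            if m.sum()<20: continue
            q=p[m][:,:2]*1000
            print(cam,n,np.round(r["uv"]),m.sum(),cv2.minAreaRect(q.astype(np.float32)),q.mean(0).round(1))
```

```text
top knob [262. 236.] 135 ((522.5499267578125, 122.01844787597656), (44.94682693481445, 14.1439847946167), 77.63419342041016) [522.7 121.9]
top template [304. 251.] 1029 ((495.0780029296875, 29.012908935546875), (59.59019088745117, 89.99357604980469), 79.45863342285156) [494.4  28.9]
top trimmer [282. 230.] 19395 ((537.015869140625, 84.55927276611328), (325.0423889160156, 376.31695556640625), 77.5666275024414) [536.1  82. ]
top stop [273. 238.] 441 ((522.7965087890625, 116.60187530517578), (49.67681884765625, 95.3061752319336), 77.5191650390625) [520.2 111.8]
side knob [291. 285.] 104 ((522.7572021484375, 126.52317810058594), (48.61634063720703, 14.655517578125), 79.51897430419922) [522.7 126.4]
side template [317. 266.] 731 ((495.7470703125, 31.29375457763672), (64.79000854492188, 92.40022277832031), 80.6898422241211) [495.8  32.2]
side trimmer [291. 289.] 15276 ((538.8462524414062, 62.13584899902344), (380.61822509765625, 382.6781311035156), 77.9317626953125) [539.4  94. ]
side stop [300. 291.] 382 ((521.1058349609375, 121.31918334960938), (54.65113830566406, 98.77694702148438), 78.59153747558594) [517.2 119.8]
```

The top view (matching the side view) shows the red knob at (262,237) on the stop and the green template at (304,250), with the rail to the right. The board is at yaw about -12.4°. The yellow look-alikes lie off the board at (408,196) and (406,261). I'm moving over the knob now.

Request:
{"op": "move_arm", "data": {
  "motion": [
    {"linear": [-0.0258,-0.0297,0],"dr": [0,0,0],"hand": 0.06},
    {"linear": [-0.0258,-0.0297,0],"dr": [0,0,0],"hand": 0.06},
    {"linear": [-0.0258,-0.0297,0],"dr": [0,0,0],"hand": 0.06},
    {"linear": [-0.0258,-0.0297,0],"dr": [0,0,0],"hand": 0.06},
    {"linear": [-0.0258,-0.0297,0],"dr": [0,0,0],"hand": 0.06},
    {"linear": [-0.0258,-0.0297,0],"dr": [0,0,0],"hand": 0.06},
    {"linear": [-0.0258,-0.0297,0],"dr": [0,0,0],"hand": 0.06},
    {"linear": [-0.0258,-0.0297,0],"dr": [0,0,0],"hand": 0.06},
    {"linear": [-0.0258,-0.0297,0],"dr": [0,0,0],"hand": 0.06},
    {"linear": [-0.0258,-0.0297,0],"dr": [0,0,0],"hand": 0.06},
    {"linear": [-0.0258,-0.0297,0],"dr": [0,0,0],"hand": 0.06},
    {"linear": [-0.0258,-0.0297,0],"dr": [0,0,0],"hand": 0.06}
  ]
}}

```text
clock: 2.2
eef_pos: [0.4148, -0.0723, 0.2259]
ee_rot: [-179.9, -0.4, -71.1]
wrist_force: [-0.1, -1.0, -0.4]
finger_gap: 0.655
```

Request:
{"op": "move_arm", "data": {
  "motion": [
    {"linear": [-0.025,-0.0275,0],"dr": [0,0,-1],"hand": 0.06},
    {"linear": [-0.025,-0.0275,0],"dr": [0,0,0],"hand": 0.06},
    {"linear": [-0.025,-0.0275,0],"dr": [0,0,0],"hand": 0.06},
    {"linear": [-0.025,-0.0275,0],"dr": [0,0,0],"hand": 0.06},
    {"linear": [-0.025,-0.0275,0],"dr": [0,0,0],"hand": 0.06},
    {"linear": [-0.023,-0.0275,0],"dr": [0,0,0],"hand": 0.06},
    {"linear": [0,0,0],"dr": [0,0,-7.1],"hand": 0.06},
    {"linear": [0,0,0],"dr": [0,0,-7.1],"hand": 0.06},
    {"linear": [0,0,0],"dr": [0,0,-7.1],"hand": 0.06},
    {"linear": [0,0,0],"dr": [0,0,-7.1],"hand": 0.06},
    {"linear": [0,0,0],"dr": [0,0,-7.1],"hand": 0.06},
    {"linear": [0,0,0],"dr": [0,0,-7.1],"hand": 0.06}
  ]
}}

```text
clock: 3.2
eef_pos: [0.5261, 0.1453, 0.2246]
ee_rot: [180.0, -0.5, -26.6]
wrist_force: [0.6, -0.7, 0.2]
finger_gap: 0.655
```

Request:
{"op": "move_arm", "data": {
  "motion": [
    {"linear": [0,0,0],"dr": [0,0,-7.1],"hand": 0.06},
    {"linear": [0,0,0],"dr": [0,0,-7.1],"hand": 0.06},
    {"linear": [0,0,0],"dr": [0,0,0],"hand": 0.06}
  ]
}}

```text
clock: 3.45
eef_pos: [0.5261, 0.1456, 0.2244]
ee_rot: [179.8, -0.5, -12.0]
wrist_force: [0.0, -0.6, 0.6]
finger_gap: 0.657
```

```bash
cat > look.py <<'E'
from h import *
import sys
c=imaging.capture("wrist"); save(c,sys.argv[1])
s=telemetry.get_state(); print(s["clock"],s["eef_pos"],s["ee_rot"],s["wrist_force"],s["wrist_torque"])
print("cam",-np.array(c["R"]).T@np.array(c["t"]))
for n,z in [("knob",.075),("template",.028),("stop",.036)]:
    for r in finder.regions_of(n,"wrist")[:2]:
        v,u=np.nonzero(r["pixels"]); d=world(c,u,v); m=abs(d[:,2]-z)<.005
        if m.sum()<20: print(n,len(u),np.median(d,0)); continue
        q=d[m][:,:2]*1000
        q2=world(c,u,v,z)[m][:,:2]*1000
        print(n,round(r["conf"],2),m.sum(),np.round(np.median(d[m],0),4),[np.round(x,2) for x in cv2.minAreaRect(q2.astype(np.float32))])
E
python3 look.py w1.png
```

```text
3.5 [0.52608625 0.14555953 0.2244169 ] [179.83181711  -0.50224596 -12.38981993] [ 0.47912913 -0.41143836 -0.81305095] [-0.03812214 -0.07188302 -0.02085205]
cam [0.53928682 0.21155969 0.3807099 ]
knob 0.85 1010 [0.5247 0.1249 0.0732] [array([524.45, 124.95]), array([44.6 , 13.11]), np.float64(78.24)]
template 0.89 1994 [0.4948 0.0125 0.0264] [array([496.69,  32.38]), array([61.09, 88.48]), np.float64(79.2)]
stop 0.67 3265 [0.5205 0.114  0.0344] [array([523.5 , 119.88]), array([49.8 , 98.64]), np.float64(77.72)]
stop 2108 [0.49602157 0.01328457 0.02633609]
```

View pics/w1.png

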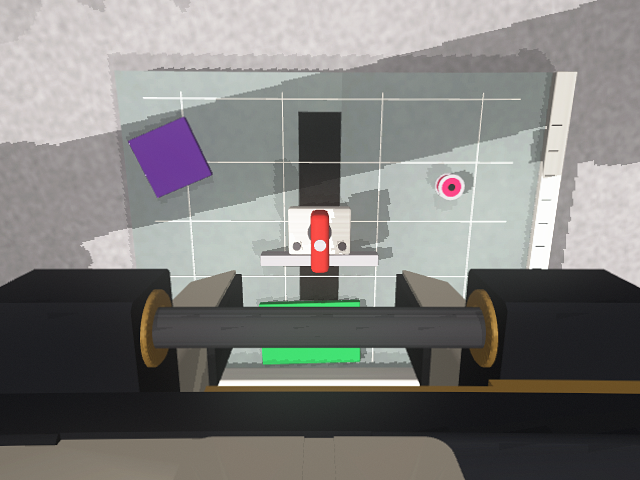

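The wrist view shows the knob at (320,242), lined up between the fingers, with the template square ahead at (310,332). I'm centring and descending to a little above grip height.

Request:
{"op": "move_arm", "data": {
  "motion": [
    {"linear": [0.0022,0.0211,0.0],"dr": [0,-0.5,0],"hand": 0.05},
    {"linear": [0,0,0.03],"dr": [0,0,0],"hand": 0.05},
    {"linear": [0,0,0.03],"dr": [0,0,0],"hand": 0.05},
    {"linear": [0,0,0.03],"dr": [0,0,0],"hand": 0.05},
    {"linear": [0,0,0.02],"dr": [0,0,0],"hand": 0.05},
    {"linear": [0,0,0.0],"dr": [0,0,0],"hand": 0.05}
  ]
}}

```text
clock: 4.15
eef_pos: [0.5264, 0.1234, 0.1137]
ee_rot: [-180.0, -0.5, -13.4]
wrist_force: [-1.3, -0.6, -0.4]
finger_gap: 0.545
```

```bash
python3 look.py w2.png
```

```text
4.2 [0.52713921 0.12351052 0.11540264] [-179.96231538   -0.58483832  -13.34818446] [-0.24057002  0.33567215  0.27211773] [-0.05243363 -0.09236253 -0.00942896]
cam [0.54102871 0.18858427 0.2701951 ]
knob 0.79 2376 [0.5248 0.1255 0.0731] [array([524.82, 125.48]), array([44.28, 13.56]), np.float64(78.08)]
template 0.97 4819 [0.5012 0.0439 0.0264] [array([500.23,  44.94]), array([25.94, 86.89]), np.float64(76.25)]
stop 0.8 5969 [0.5303 0.1175 0.0344] [array([526.43, 119.  ]), array([50.14, 73.85]), np.float64(77.61)]
```

Request:
{"op": "move_arm", "data": {
  "motion": [
    {"linear": [-0.0033,-0.0014,0.01],"dr": [0,0,-1.0],"hand": 0.045},
    {"linear": [0,0,0.025],"dr": [0,0,0],"hand": 0.045},
    {"linear": [0,0,0.02],"dr": [0,0,0],"hand": 0.045},
    {"linear": [0,0,0.014],"dr": [0,0,0],"hand": 0.045},
    {"linear": [0,0,0.0],"dr": [0,0,0],"hand": 0.045}
  ]
}}

```text
clock: 4.77
eef_pos: [0.5361, 0.1274, 0.0585]
ee_rot: [-179.4, -2.2, -12.3]
wrist_force: [-1.0, -1.1, 0.3]
finger_gap: 0.492
```

```bash
python3 look.py w3.png; python3 -c "
from h import *
s=telemetry.get_state();print(s['joint_positions'].round(2),s['dq'].round(2),s['eef_pos'],s['ee_rot'])"
```

```text
4.8167 [0.53699143 0.12745784 0.05996194] [-179.41061952   -2.31025324  -12.33018023] [-0.65631112 -0.24422747 -0.0294383 ] [-0.02151691 -0.08227863 -0.00470663]
cam [0.54468087 0.19231401 0.21559123]
knob 0.82 2591 [0.5248 0.133  0.073 ] [array([524.93, 125.97]), array([44.69, 13.28]), np.float64(78.44)]
stop 0.75 4231 [0.536  0.1322 0.0344] [array([524.84, 119.57]), array([50.8 , 52.92]), np.float64(78.66)]
[ 5.48 31.82 97.01 -0.19 48.66 17.91] [ 0.04  0.06  0.29  0.08 -0.23 -0.02] [0.53767072 0.12749452 0.06102991] [-179.3714887    -2.43485234  -12.31817819]
```

View pics/w3.png

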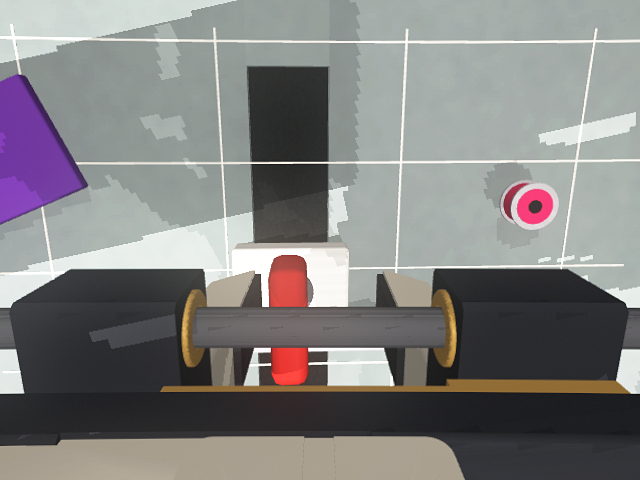

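The wrist view shows the knob at (290,315), left of centre between the fingers. The tool has drifted about 12 mm in +x and tilted about 2.4°. I'll let it settle and then correct.

Request:
{"op": "move_arm", "data": {
  "motion": [
    {"linear": [0,0,0],"dr": [0,0,0],"hand": 0.045},
    {"linear": [0,0,0],"dr": [0,0,0],"hand": 0.045},
    {"linear": [0,0,0],"dr": [0,0,0],"hand": 0.045}
  ]
}}

```text
clock: 5.22
eef_pos: [0.5394, 0.1277, 0.0644]
ee_rot: [-179.3, -2.7, -12.3]
wrist_force: [-0.9, 0.0, -0.9]
finger_gap: 0.492
```

Request:
{"op": "move_arm", "data": {
  "motion": [
    {"linear": [-0.007,0.0025,0],"dr": [0,-1.4,0],"hand": 0.045},
    {"linear": [-0.007,0.0025,0],"dr": [0,-1.4,0],"hand": 0.045}
  ]
}}

```text
clock: 5.38
eef_pos: [0.5246, 0.1261, 0.0649]
ee_rot: [-179.2, 0.1, -12.3]
wrist_force: [-0.5, 0.1, -0.8]
finger_gap: 0.489
```

```bash
python3 -c "
from h import *
for i in range(3):
  imaging.capture('wrist')
  s=telemetry.get_state();print(s['clock'],s['joint_positions'].round(2),s['dq'].round(2),s['eef_pos'].round(4),s['ee_rot'].round(2),s['wrist_force'].round(1))"
```

```text
5.4333 [ 4.88 31.42 96.96  1.   51.65 16.53] [ 0.24  0.38  0.11 -1.16 -3.17  1.41] [0.5237 0.1258 0.0647] [-179.25    0.25  -12.27] [-0.1  1.2 -0.6]
5.4833 [ 4.9  31.43 96.95  0.96 51.5  16.6 ] [ 0.27  0.36 -0.15 -0.67 -2.19  0.91] [0.5245 0.1258 0.0646] [-1.7925e+02  1.1000e-01 -1.2290e+01] [0.3 0.3 0.6]
5.5333 [ 4.91 31.44 96.94  0.93 51.42 16.63] [ 0.22  0.11 -0.14 -0.33 -0.79  0.33] [0.525  0.1258 0.0646] [-1.7925e+02  3.0000e-02 -1.2300e+01] [ 0.5 -0.4  0.5]
```

Request:
{"op": "move_arm", "data": {
  "motion": [
    {"linear": [0,0,0.007],"dr": [-0.4,0,0],"hand": 0.045},
    {"linear": [0,0,0.007],"dr": [-0.3,0,0],"hand": 0.045},
    {"linear": [0,0,0.006],"dr": [0,0,0],"hand": 0.045},
    {"linear": [0,0,0],"dr": [0,0,0],"hand": 0.045}
  ]
}}

```text
clock: 5.87
eef_pos: [0.525, 0.1258, 0.0423]
ee_rot: [180.0, 0.0, -12.3]
wrist_force: [0.7, 0.2, 0.3]
finger_gap: 0.489
```

```bash
cat > st.py <<'E'
from h import *
imaging.capture('wrist')
s=telemetry.get_state();print(s['clock'],s['joint_positions'].round(2),s['dq'].round(2),s['eef_pos'].round(4),s['ee_rot'].round(2),s['wrist_force'].round(1),s['wrist_torque'].round(2),s['finger_gap'])
E
python3 st.py
```

```text
5.9167 [ 5.350e+00  3.346e+01  9.762e+01 -2.000e-02  4.893e+01  1.769e+01] [-0.21 -0.9  -0.7   0.16  0.71 -0.11] [0.5252 0.1258 0.0427] [179.98   0.   -12.32] [-0.8 -0.7  0.5] [-0.02 -0.09  0.03] 0.4885795583574106
```

Request:
{"op": "move_arm", "data": {
  "motion": [
    {"linear": [0,0,0],"dr": [0,0,0],"hand": 0.0},
    {"linear": [0,0,0],"dr": [0,0,0],"hand": 0.0},
    {"linear": [0,0,0],"dr": [0,0,0],"hand": 0.0},
    {"linear": [0,0,0],"dr": [0,0,0],"hand": 0.0},
    {"linear": [0,0,0],"dr": [0,0,0],"hand": 0.0},
    {"linear": [0,0,0],"dr": [0,0,0],"hand": 0.0}
  ],
  "newtons": 60
}}

```text
clock: 6.42
eef_pos: [0.5242, 0.1262, 0.0425]
ee_rot: [180.0, 0.1, -12.3]
wrist_force: [-4.7, 3.0, 1.6]
finger_gap: 0.151
```

```bash
python3 st.py
```

```text
6.4667 [5.380e+00 3.345e+01 9.765e+01 2.000e-02 4.904e+01 1.767e+01] [ 0.06 -0.    0.06 -0.16 -0.25  0.02] [0.5242 0.1262 0.0425] [ 1.7997e+02  1.4000e-01 -1.2300e+01] [-4.8  1.4  3.2] [0.22 0.68 0.07] 0.14328805357645566
```

Request:
{"op": "move_arm", "data": {
  "motion": [
    {"linear": [0,0,0],"dr": [0,0,-5],"hand": 0.0},
    {"linear": [0,0,0],"dr": [0,0,-6],"hand": 0.0},
    {"linear": [0,0,0],"dr": [0,0,-6],"hand": 0.0}
  ]
}}

```text
clock: 6.72
eef_pos: [0.5232, 0.1263, 0.0421]
ee_rot: [-180.0, 0.2, 5.1]
wrist_force: [-1.4, 0.8, -0.6]
finger_gap: 0.15
```

```bash
python3 st.py
```

```text
6.7667 [ 5.390e+00  3.347e+01  9.774e+01  5.000e-02  4.904e+01 -1.200e-01] [ 1.60e-01 -3.00e-02 -8.00e-02 -1.00e-02  5.00e-02  1.47e+01] [0.5232 0.1263 0.042 ] [-179.96    0.25    5.47] [-3.6  0.1 -1.2] [0.11 0.04 0.05] 0.147254100527811
```

Request:
{"op": "move_arm", "data": {
  "motion": [
    {"linear": [0,0,0],"dr": [0,0,-7],"hand": 0.0},
    {"linear": [0,0,0],"dr": [0,0,-7],"hand": 0.0},
    {"linear": [0,0,0],"dr": [0,0,-7],"hand": 0.0},
    {"linear": [0,0,0],"dr": [0,0,-7],"hand": 0.0},
    {"linear": [0,0,0],"dr": [0,0,-7],"hand": 0.0},
    {"linear": [0,0,0],"dr": [0,0,-7],"hand": 0.0},
    {"linear": [0,0,0],"dr": [0,0,-7],"hand": 0.0},
    {"linear": [0,0,0],"dr": [0,0,-7],"hand": 0.0},
    {"linear": [0,0,0],"dr": [0,0,-7],"hand": 0.0},
    {"linear": [0,0,0],"dr": [0,0,-7],"hand": 0.0},
    {"linear": [0,0,0],"dr": [0,0,-1],"hand": 0.0},
    {"linear": [0,0,0],"dr": [0,0,0],"hand": 0.0}
  ]
}}

```text
clock: 7.77
eef_pos: [0.5206, 0.1245, 0.0421]
ee_rot: [-179.6, 0.2, 77.3]
wrist_force: [-1.7, 1.2, -1.2]
finger_gap: 0.144
```

```bash
python3 st.py; python3 look.py w4.png
python3 - <<'E'
from h import *
c=imaging.capture("top"); im=c["frame"][190:300,190:370]; cv2.imwrite("pics/t4.png",cv2.resize(im,None,fx=4,fy=4))
for r in finder.regions_of("knob","top")[:2]:
    v,u=np.nonzero(r["pixels"]);print(r["conf"],len(u),cv2.minAreaRect((world(c,u,v,.07)[:,:2]*1000).astype(np.float32)))
E
```

```text
7.8167 [  5.3   33.35  98.    -0.11  49.14 -71.9 ] [ 0.04  0.02 -0.11 -0.09  0.05  0.23] [0.5205 0.1245 0.042 ] [-179.56    0.23   77.27] [-2.1  0.2 -0.3] [ 0.19 -0.19  0.01] 0.14635734330443964
7.8667 [0.52052911 0.12455517 0.04205009] [-179.56058202    0.2340267    77.28768552] [-2.04295622 -0.33929413 -1.69648589] [ 0.18580967 -0.14151834  0.01597999]
cam [0.45755241 0.1397254  0.19907453]
knob 0.68 2803 [0.5258 0.1251 0.0731] [array([518.7 , 125.35]), array([13.26, 38.03]), np.float64(77.31)]
template 0.8 20729 [0.4796 0.0297 0.0266] [array([495.82,  32.2 ]), array([61.11, 89.34]), np.float64(79.24)]
stop 0.65 5619 [0.501  0.1136 0.0345] [array([493.55, 125.55]), array([49.59, 39.02]), np.float64(76.33)]
```

View pics/w4.png

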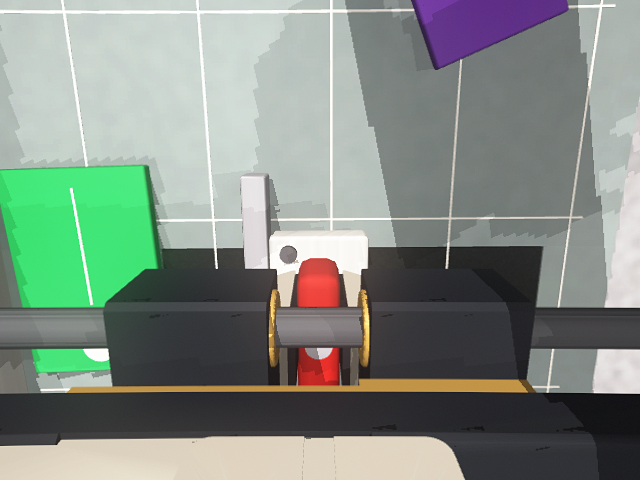

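The wrist view shows the knob turned a full quarter with its bar held in the jaws, at (320,320). The fence at (255,220) is still about 35 mm from the template edge at (155,240). Next I'm sliding towards the rail, which is tool -x.

Request:
{"op": "move_arm", "data": {
  "motion": [
    {"linear": [-0.004,0,0],"dr": [0,0,0],"hand": 0.0},
    {"linear": [-0.005,0,0],"dr": [0,0,0],"hand": 0.0},
    {"linear": [-0.005,0,0],"dr": [0,0,0],"hand": 0.0},
    {"linear": [-0.005,0,0],"dr": [0,0,0],"hand": 0.0},
    {"linear": [-0.005,0,0],"dr": [0,0,0],"hand": 0.0},
    {"linear": [-0.003,0,0],"dr": [0,0,0],"hand": 0.0}
  ]
}}

```text
clock: 8.62
eef_pos: [0.5145, 0.0967, 0.0421]
ee_rot: [-179.6, 0.2, 77.3]
wrist_force: [-1.2, 2.0, -1.6]
finger_gap: 0.146
```

```bash
python3 look.py w5.png; python3 st.py
```

```text
8.6667 [0.51438947 0.0962324  0.04204892] [-179.59928053    0.17964252   77.33747345] [-2.20318149 -2.1000969  -1.25676792] [-0.1126183  -0.10197962  0.04516497]
cam [0.45131367 0.11161287 0.19902841]
knob 0.72 2793 [0.5199 0.0972 0.0731] [array([512.62,  97.47]), array([13.84, 38.04]), np.float64(77.38)]
template 0.74 16678 [0.4741 0.0324 0.0266] [array([495.58,  31.51]), array([60.17, 89.21]), np.float64(79.14)]
template 0.41 848 [0.4915 0.0932 0.0293] [array([487.59,  97.43]), array([51.94, 39.15]), np.float64(76.62)]
stop 0.88 5540 [0.4949 0.0858 0.0345] [array([487.32,  97.79]), array([49.21, 39.1 ]), np.float64(77.36)]
8.8667 [ 2.350e+00  3.241e+01  9.994e+01 -8.000e-02  4.807e+01 -7.496e+01] [ 0.31  0.11 -0.16  0.13 -0.04  0.  ] [0.5146 0.0972 0.0421] [-1.796e+02  1.700e-01  7.737e+01] [-2.  -0.8 -0.8] [-0.04 -0.22  0.07] 0.14891773796363814
```

Request:
{"op": "move_arm", "data": {
  "motion": [
    {"linear": [-0.0015,0,0],"dr": [0,0,0],"hand": 0.0},
    {"linear": [-0.0015,0,0],"dr": [0,0,0],"hand": 0.0},
    {"linear": [-0.001,0,0],"dr": [0,0,0],"hand": 0.0},
    {"linear": [-0.0005,0,0],"dr": [0,0,0],"hand": 0.0},
    {"linear": [-0.0005,0,0],"dr": [0,0,0],"hand": 0.0}
  ]
}}

```text
clock: 9.28
eef_pos: [0.5138, 0.0933, 0.042]
ee_rot: [-179.6, 0.1, 77.4]
wrist_force: [-1.0, 2.4, -2.1]
finger_gap: 0.148
```

Request:
{"op": "move_arm", "data": {
  "motion": [
    {"linear": [-0.0005,0,0],"dr": [0,0,0],"hand": 0.0},
    {"linear": [-0.0005,0,0],"dr": [0,0,0],"hand": 0.0},
    {"linear": [-0.0005,0,0],"dr": [0,0,0],"hand": 0.0},
    {"linear": [-0.0005,0,0],"dr": [0,0,0],"hand": 0.0},
    {"linear": [-0.0005,0,0],"dr": [0,0,0],"hand": 0.0}
  ]
}}

```text
clock: 9.7
eef_pos: [0.5133, 0.0909, 0.042]
ee_rot: [-179.6, 0.1, 77.4]
wrist_force: [-1.2, 1.6, -2.5]
finger_gap: 0.148
```

```bash
python3 look.py w6.png; python3 st.py
```

```text
9.75 [0.51322405 0.09082982 0.04206488] [-1.79642302e+02  8.03375891e-02  7.74133158e+01] [-0.47854648  0.71983988 -1.64301206] [ 0.27012893 -0.19082966 -0.05163822]
cam [0.44990978 0.10558129 0.19898814]
knob 0.91 2790 [0.5187 0.0914 0.0732] [array([511.32,  91.54]), array([13.55, 38.05]), np.float64(77.44)]
template 0.9 15876 [0.473  0.0339 0.0266] [array([479.2 ,  34.44]), array([60.04, 56.02]), np.float64(79.29)]
stop 0.93 5506 [0.4937 0.0801 0.0345] [array([486.08,  92.04]), array([49.21, 39.09]), np.float64(77.4)]
stop 3408 [0.50253348 0.09209341 0.07287462]
9.95 [  1.61  32.19 100.41   0.    47.77 -75.81] [-0.05  0.07  0.01 -0.18  0.1  -0.04] [0.5132 0.0908 0.042 ] [-1.7964e+02  9.0000e-02  7.7420e+01] [-0.5  0.2 -1.4] [ 0.16 -0.22 -0.02] 0.1492125368628644
```

Request:
{"op": "move_arm", "data": {
  "motion": [
    {"linear": [-0.0005,0,0],"dr": [0,0,0],"hand": 0.0},
    {"linear": [-0.0005,0,0],"dr": [0,0,0],"hand": 0.0},
    {"linear": [-0.0005,0,0],"dr": [0,0,0],"hand": 0.0},
    {"linear": [-0.0005,0,0],"dr": [0,0,0],"hand": 0.0},
    {"linear": [-0.0005,0,0],"dr": [0,0,0],"hand": 0.0},
    {"linear": [-0.0005,0,0],"dr": [0,0,0],"hand": 0.0}
  ]
}}

```text
clock: 10.45
eef_pos: [0.5126, 0.088, 0.042]
ee_rot: [-179.6, 0.1, 77.4]
wrist_force: [-0.5, 1.6, -1.5]
finger_gap: 0.145
```

Request:
{"op": "move_arm", "data": {
  "motion": [
    {"linear": [-0.0005,0,0],"dr": [0,0,0],"hand": 0.0},
    {"linear": [-0.0005,0,0],"dr": [0,0,0],"hand": 0.0},
    {"linear": [-0.0005,0,0],"dr": [0,0,0],"hand": 0.0}
  ]
}}

```text
clock: 10.7
eef_pos: [0.5123, 0.0864, 0.042]
ee_rot: [-179.7, 0.1, 77.4]
wrist_force: [-1.4, 2.2, -1.6]
finger_gap: 0.147
```

```bash
python3 look.py w7.png; python3 st.py
```

```text
10.75 [0.51223704 0.08629132 0.04205812] [-1.79648545e+02  6.26443049e-02  7.74156656e+01] [-2.63524386  1.76781914 -0.94549582] [ 0.29990895 -0.25669095  0.01079204]
cam [0.44889376 0.10099044 0.19898083]
knob 0.78 2825 [0.5177 0.0869 0.0731] [array([510.35,  87.12]), array([13.84, 38.05]), np.float64(77.39)]
knob 5711 [0.43587158 0.19756811 0.02642757]
template 0.95 15362 [0.472  0.0326 0.0266] [array([478.14,  33.64]), array([59.79, 54.94]), np.float64(77.6)]
stop 0.89 5612 [0.4928 0.0754 0.0345] [array([485.22,  87.47]), array([49.11, 39.56]), np.float64(77.65)]
10.95 [ 1.100e+00  3.205e+01  1.007e+02  2.000e-02  4.761e+01 -7.634e+01] [ 0.04 -0.05  0.06 -0.03 -0.03  0.05] [0.5122 0.0863 0.042 ] [-1.7964e+02  7.0000e-02  7.7420e+01] [-1.3  0.6 -1.7] [ 0.11 -0.27 -0.01] 0.14517146566684314
```

View pics/w7.png

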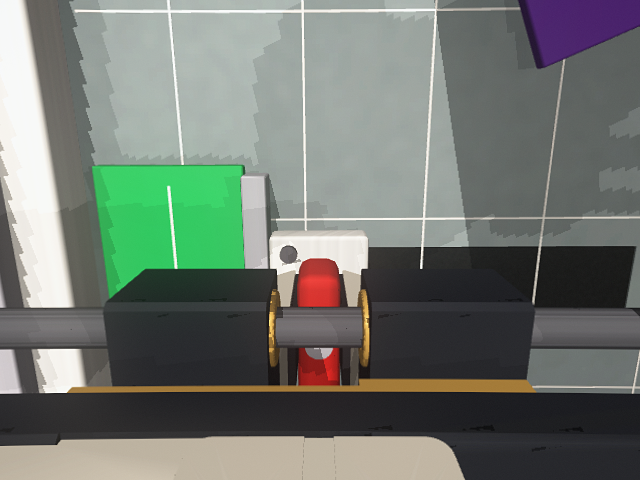

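The wrist view shows the fence flush on the template at (243,230), now square, with a few mm left to the rail: template edge at col 95, rail foot at about col 80. I'm creeping on.

Request:
{"op": "move_arm", "data": {
  "motion": [
    {"linear": [-0.0005,0,0],"dr": [0,0,0],"hand": 0.0},
    {"linear": [-0.0005,0,0],"dr": [0,0,0],"hand": 0.0},
    {"linear": [-0.0005,0,0],"dr": [0,0,0],"hand": 0.0}
  ]
}}

```text
clock: 11.2
eef_pos: [0.512, 0.085, 0.0421]
ee_rot: [-179.7, 0.1, 77.4]
wrist_force: [-0.6, 1.3, -2.3]
finger_gap: 0.147
```

Request:
{"op": "move_arm", "data": {
  "motion": [
    {"linear": [-0.0004,0,0],"dr": [0,0,0],"hand": 0.0},
    {"linear": [-0.0004,0,0],"dr": [0,0,0],"hand": 0.0},
    {"linear": [-0.0004,0,0],"dr": [0,0,0],"hand": 0.0}
  ]
}}

```text
clock: 11.45
eef_pos: [0.5117, 0.0838, 0.042]
ee_rot: [-179.7, 0.0, 77.4]
wrist_force: [-1.1, 1.7, -1.9]
finger_gap: 0.145
```

Request:
{"op": "move_arm", "data": {
  "motion": [
    {"linear": [-0.0004,0,0],"dr": [0,0,0],"hand": 0.0},
    {"linear": [-0.0004,0,0],"dr": [0,0,0],"hand": 0.0}
  ]
}}

```text
clock: 11.62
eef_pos: [0.5115, 0.083, 0.042]
ee_rot: [-179.7, 0.0, 77.4]
wrist_force: [-1.4, 1.9, -2.0]
finger_gap: 0.144
```

Request:
{"op": "move_arm", "data": {
  "motion": [
    {"linear": [-0.0004,0,0],"dr": [0,0,0],"hand": 0.0},
    {"linear": [-0.0004,0,0],"dr": [0,0,0],"hand": 0.0}
  ]
}}

```text
clock: 11.78
eef_pos: [0.5113, 0.0821, 0.0421]
ee_rot: [-179.7, 0.0, 77.4]
wrist_force: [-0.3, 1.9, -1.4]
finger_gap: 0.15
```

Request:
{"op": "move_arm", "data": {
  "motion": [
    {"linear": [-0.0004,0,0],"dr": [0,0,0],"hand": 0.0},
    {"linear": [-0.0004,0,0],"dr": [0,0,0],"hand": 0.0}
  ]
}}

```text
clock: 11.95
eef_pos: [0.5111, 0.0812, 0.042]
ee_rot: [-179.7, 0.0, 77.4]
wrist_force: [-1.1, 0.5, -2.2]
finger_gap: 0.148
```

```bash
python3 look.py w8.png; python3 st.py
python3 - <<'E'
import cv2; im=cv2.imread("pics/w8.png")[150:270,0:300]; cv2.imwrite("pics/w8c.png",cv2.resize(im,None,fx=2.5,fy=2.5))
E
```

```text
12.0 [0.51110563 0.08113329 0.04203568] [-1.79654629e+02  4.40218430e-02  7.74180101e+01] [-0.10602462  1.22433047 -1.51310494] [ 0.27859474 -0.23117695 -0.00860835]
cam [0.44773795 0.09577007 0.1989721 ]
template 0.91 15374 [0.4709 0.0274 0.0266] [array([476.97,  28.29]), array([59.51, 54.93]), np.float64(77.6)]
stop 0.84 5609 [0.4917 0.0703 0.0345] [array([484.16,  82.26]), array([49.21, 39.52]), np.float64(77.45)]
12.2 [ 5.2000e-01  3.1890e+01  1.0103e+02  4.0000e-02  4.7430e+01 -7.6930e+01] [ 0.05 -0.07 -0.01 -0.07  0.    0.03] [0.5111 0.0812 0.0421] [-1.7966e+02  5.0000e-02  7.7420e+01] [-0.7  0.8 -2.2] [ 0.2  -0.23 -0.05] 0.14840503481707626
```

View pics/w8c.png

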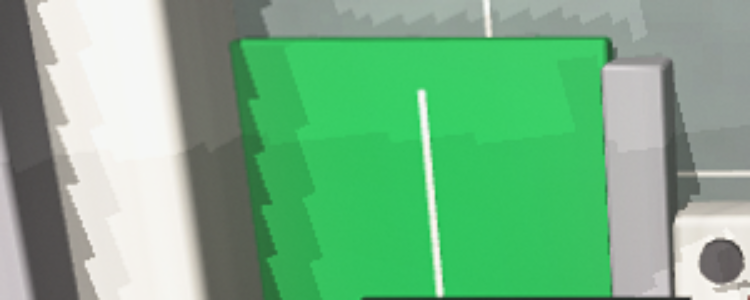

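The crop shows the template's left edge (col 240) about at the foot of the rail's face (cols 190-235). Contact must be close, so I'm using smaller steps.

Request:
{"op": "move_arm", "data": {
  "motion": [
    {"linear": [-0.0003,0,0],"dr": [0,0,0],"hand": 0.0},
    {"linear": [-0.0003,0,0],"dr": [0,0,0],"hand": 0.0}
  ]
}}

```text
clock: 12.37
eef_pos: [0.5111, 0.0809, 0.0421]
ee_rot: [-179.7, 0.0, 77.4]
wrist_force: [-0.3, 4.1, -2.3]
finger_gap: 0.148
```

Request:
{"op": "move_arm", "data": {
  "motion": [
    {"linear": [-0.0003,0,0],"dr": [0,0,0],"hand": 0.0},
    {"linear": [-0.0003,0,0],"dr": [0,0,0],"hand": 0.0}
  ]
}}

```text
clock: 12.53
eef_pos: [0.5111, 0.0809, 0.0421]
ee_rot: [-179.7, -0.0, 77.4]
wrist_force: [-0.3, 4.4, -1.7]
finger_gap: 0.15
```

Request:
{"op": "move_arm", "data": {
  "motion": [
    {"linear": [-0.0003,0,0],"dr": [0,0,0],"hand": 0.0},
    {"linear": [-0.0003,0,0],"dr": [0,0,0],"hand": 0.0}
  ]
}}

```text
clock: 12.7
eef_pos: [0.5111, 0.0809, 0.0421]
ee_rot: [-179.7, -0.1, 77.4]
wrist_force: [-0.8, 4.9, -1.5]
finger_gap: 0.147
```

Request:
{"op": "move_arm", "data": {
  "motion": [
    {"linear": [-0.0003,0,0],"dr": [0,0,0],"hand": 0.0},
    {"linear": [-0.0003,0,0],"dr": [0,0,0],"hand": 0.0}
  ]
}}

```text
clock: 12.87
eef_pos: [0.5111, 0.0809, 0.0421]
ee_rot: [-179.7, -0.1, 77.4]
wrist_force: [-0.4, 5.9, -2.3]
finger_gap: 0.146
```

Request:
{"op": "move_arm", "data": {
  "motion": [
    {"linear": [-0.0004,0,0],"dr": [0,0,0],"hand": 0.0},
    {"linear": [-0.00045,0,0],"dr": [0,0,0],"hand": 0.0},
    {"linear": [-0.00045,0,0],"dr": [0,0,0],"hand": 0.0}
  ]
}}

```text
clock: 13.12
eef_pos: [0.5111, 0.0809, 0.0421]
ee_rot: [-179.7, -0.3, 77.4]
wrist_force: [0.1, 5.9, -2.4]
finger_gap: 0.151
```

```bash
python3 st.py; python3 st.py
```

```text
13.1667 [  0.31  31.81 101.2    0.42  47.2  -77.38] [-0.02  0.06 -0.07 -0.08  0.12  0.23] [0.5111 0.0809 0.0421] [-179.72   -0.25   77.4 ] [-0.2  5.9 -2.6] [ 0.84 -0.39 -0.02] 0.14997627220291967
13.2167 [  0.31  31.81 101.19   0.42  47.2  -77.37] [ 0.09  0.    0.07 -0.17  0.01  0.13] [0.5111 0.0809 0.0421] [-179.73   -0.25   77.4 ] [ 0.2  6.9 -3. ] [ 0.9  -0.41 -0.03] 0.14719304984337223
```

Request:
{"op": "move_arm", "data": {
  "motion": [
    {"linear": [-0.0006,0,0],"dr": [0,0,0],"hand": 0.0},
    {"linear": [-0.0006,0,0],"dr": [0,0,0],"hand": 0.0}
  ]
}}

```text
clock: 13.38
eef_pos: [0.5111, 0.0809, 0.0421]
ee_rot: [-179.7, -0.3, 77.4]
wrist_force: [0.1, 6.7, -2.7]
finger_gap: 0.15
```

```bash
python3 st.py; python3 st.py; python3 st.py;python3 st.py
```

```text
13.4333 [  0.25  31.79 101.25   0.54  47.14 -77.52] [ 0.08  0.03 -0.12 -0.09  0.07  0.15] [0.5111 0.0809 0.042 ] [-179.74   -0.35   77.4 ] [ 0.6  7.3 -3. ] [ 0.97 -0.37 -0.04] 0.15024822621480327
13.4833 [  0.26  31.79 101.25   0.54  47.14 -77.51] [ 0.02 -0.05  0.05 -0.12 -0.04  0.05] [0.5111 0.0809 0.042 ] [-179.75   -0.35   77.4 ] [ 1.3  7.  -3.4] [ 0.98 -0.32 -0.05] 0.14695744561563678
13.5333 [  0.26  31.79 101.24   0.54  47.14 -77.51] [-0.   -0.15 -0.03 -0.08 -0.01  0.05] [0.5111 0.0809 0.0421] [-179.74   -0.34   77.4 ] [ 0.7  7.4 -2.3] [ 0.93 -0.36  0.02] 0.15170219919781655
13.5833 [  0.26  31.79 101.24   0.54  47.14 -77.51] [ 0.01  0.1   0.09 -0.1  -0.06  0.02] [0.5111 0.0809 0.0421] [-179.75   -0.35   77.4 ] [ 0.6  7.6 -1.4] [ 0.94 -0.38 -0.04] 0.14916565869607273
```

The push along the rail normal is steady at about 7.5 N, against 1.5 N of sliding drag. That leaves about 6 N on the template. The knob axis is about 3.2 mm from the TCP along the bar, so I'll turn clockwise about that axis while keeping a light lean.

Request:
{"op": "move_arm", "data": {
  "motion": [
    {"linear": [0.0002,0,0],"dr": [0,0,7],"hand": 0.0},
    {"linear": [0.0002,0,0],"dr": [0,0,7],"hand": 0.0},
    {"linear": [0.0002,0.0001,0],"dr": [0,0,7],"hand": 0.0},
    {"linear": [0.0002,0.0001,0],"dr": [0,0,7],"hand": 0.0}
  ]
}}

```text
clock: 13.92
eef_pos: [0.5118, 0.0823, 0.0421]
ee_rot: [-179.6, -0.2, 48.8]
wrist_force: [0.2, 5.0, -1.9]
finger_gap: 0.147
```

```bash
python3 st.py
```

```text
13.9667 [  0.41  31.85 101.12   0.56  47.17 -48.31] [ -0.11   0.06   0.09   0.03  -0.04 -16.44] [0.5118 0.0823 0.0421] [-179.62   -0.21   48.33] [ 1.   4.2 -1.6] [ 0.51 -0.25 -0.05] 0.15117829921242168
```

Request:
{"op": "move_arm", "data": {
  "motion": [
    {"linear": [0.00023,0.0001,0],"dr": [0,0,7],"hand": 0.0},
    {"linear": [0.00024,0.0001,0],"dr": [0,0,7],"hand": 0.0},
    {"linear": [0.00026,0.00014,0],"dr": [0,0,7],"hand": 0.0},
    {"linear": [0.00028,0.00016,0],"dr": [0,0,7],"hand": 0.0},
    {"linear": [0.0003,0.00017,0],"dr": [0,0,5],"hand": 0.0}
  ]
}}

```text
clock: 14.38
eef_pos: [0.5133, 0.0832, 0.042]
ee_rot: [-179.6, 0.0, 15.2]
wrist_force: [-1.2, 5.9, -1.0]
finger_gap: 0.15
```

```bash
python3 st.py;python3 st.py
```

```text
14.4333 [  0.5   31.97 100.86   0.58  47.31 -14.84] [-1.000e-02 -4.000e-02  1.300e-01  2.000e-02 -1.000e-02 -1.334e+01] [0.5133 0.0832 0.0421] [-1.7955e+02  3.0000e-02  1.4940e+01] [ 0.1  3.8 -1.8] [ 0.49 -0.14 -0.03] 0.14855873655528876
14.4833 [  0.5   31.97 100.86   0.58  47.31 -15.36] [-0.08  0.04  0.15  0.12 -0.15 -6.47] [0.5133 0.0832 0.042 ] [-1.7955e+02  3.0000e-02  1.5460e+01] [ 0.1  5.1 -1.2] [ 0.54 -0.16 -0.06] 0.14765041811916063
```

Request:
{"op": "move_arm", "data": {
  "motion": [
    {"linear": [0.0003,0.0002,0],"dr": [0,0,6],"hand": 0.0},
    {"linear": [0.0003,0.0002,0],"dr": [0,0,6],"hand": 0.0},
    {"linear": [0.0003,0.0002,0],"dr": [0,0,6],"hand": 0.0}
  ]
}}

```text
clock: 14.73
eef_pos: [0.5142, 0.0833, 0.0422]
ee_rot: [-179.6, 0.2, -2.2]
wrist_force: [-1.4, 5.0, 1.1]
finger_gap: 0.146
```

```bash
python3 st.py;python3 st.py
```

```text
14.7833 [  0.5   32.02 100.71   0.6   47.41   2.71] [ 1.000e-02 -4.000e-02  1.000e-01 -6.000e-02 -2.300e-01 -1.263e+01] [0.5142 0.0833 0.0423] [-1.7957e+02  1.6000e-01 -2.6200e+00] [-1.2  6.5 -0.7] [ 0.53 -0.09  0.3 ] 0.14665933387971197
14.8333 [  0.5   32.02 100.71   0.6   47.41   2.25] [-0.01 -0.06 -0.01  0.04  0.   -5.41] [0.5142 0.0833 0.0423] [-1.7956e+02  1.6000e-01 -2.1600e+00] [-0.7  5.2 -0.6] [ 0.57 -0.1   0.18] 0.14789879493922672
```

Request:
{"op": "move_arm", "data": {
  "motion": [
    {"linear": [0.0002,0.0002,0],"dr": [0,0,5],"hand": 0.0},
    {"linear": [0.0002,0.0001,0],"dr": [0,0,4],"hand": 0.0}
  ]
}}

```text
clock: 15.0
eef_pos: [0.5146, 0.0833, 0.0425]
ee_rot: [-179.6, 0.2, -10.7]
wrist_force: [-0.5, 4.3, -2.0]
finger_gap: 0.146
```

```bash
python3 st.py;python3 st.py; python3 look.py w9.png
```

```text
15.05 [  0.51  32.03 100.65   0.57  47.44  11.01] [-0.21  0.03  0.08 -0.   -0.04 -8.42] [0.5146 0.0833 0.0425] [-179.61    0.2   -10.88] [-0.6  4.4 -1.6] [ 0.54 -0.1   0.57] 0.14903800320955912
15.1 [  0.51  32.03 100.65   0.58  47.44  10.69] [-0.03  0.05  0.04  0.17 -0.01 -3.4 ] [0.5147 0.0833 0.0425] [-179.61    0.19  -10.58] [ 0.1  5.2 -1.7] [ 0.46 -0.04  0.38] 0.14941165500452622
15.15 [0.51464345 0.08328702 0.04246407] [-179.59950122    0.19701829  -10.51167595] [-0.56134775  4.97936712 -0.97257413] [ 0.51844614 -0.1154213   0.3586915 ]
cam [0.5277876  0.14768737 0.1994462 ]
knob 0.73 2736 [0.5157 0.0788 0.073 ] [array([515.86,  86.2 ]), array([38.49, 13.26]), np.float64(80.02)]
template 0.41 23 [0.4977 0.0402 0.0266] [array([497.73,  41.18]), array([5.01, 0.9 ]), np.float64(78.76)]
template 0.32 805 [0.5188 0.0999 0.0292] [array([518.23,  96.17]), array([11.28, 53.14]), np.float64(79.41)]
stop 0.59 2336 [0.5173 0.0971 0.0342] [array([518.45,  96.  ]), array([11.29, 50.19]), np.float64(77.55)]
```

Request:
{"op": "move_arm", "data": {
  "motion": [
    {"linear": [0.0001,0.0001,0],"dr": [0,0,2.4],"hand": 0.0}
  ]
}}

```text
clock: 15.38
eef_pos: [0.5147, 0.0833, 0.0425]
ee_rot: [-179.6, 0.2, -12.6]
wrist_force: [0.5, 6.0, -2.3]
finger_gap: 0.148
```

```bash
python3 st.py;python3 st.py; python3 look.py w10.png
```

```text
15.4333 [  0.5   32.03 100.64   0.58  47.45  12.93] [-0.02  0.01 -0.01 -0.02  0.03 -3.89] [0.5147 0.0833 0.0425] [-179.61    0.21  -12.83] [ 1.1  5.  -1.3] [ 0.73 -0.11  0.91] 0.14585179732060294
15.4833 [  0.5   32.03 100.64   0.58  47.45  12.78] [ 0.05  0.09 -0.01 -0.08  0.06 -1.69] [0.5147 0.0833 0.0425] [-179.61    0.21  -12.67] [ 0.2  5.3 -0.9] [ 0.69 -0.18  0.86] 0.14628361902989667
15.5333 [0.51471468 0.08326778 0.04249141] [-179.61030684    0.20873809  -12.62624616] [ 0.6498529   5.73047902 -1.47740159] [ 0.6736632  -0.1232805   0.86540975]
cam [0.53022727 0.14718067 0.19947825]
knob 0.74 2751 [0.5159 0.079  0.073 ] [array([516.04,  86.11]), array([38.64, 13.29]), np.float64(78.89)]
template 0.42 855 [0.519  0.1002 0.0293] [array([546.62, 138.33]), array([133.47, 228.86]), np.float64(53.2)]
template 3515 [0.51663695 0.09484295 0.07272436]
stop 0.88 2365 [0.5209 0.097  0.0343] [array([518.59,  96.34]), array([11.14, 50.26]), np.float64(78.29)]
```

The knob is tight at 0.87 N m, with the bar within about 1° of where it started. I'm releasing and rising straight up.

Request:
{"op": "move_arm", "data": {
  "motion": [
    {"linear": [0,0,0],"dr": [0,0,0],"hand": 0.045},
    {"linear": [0,0,0],"dr": [0,0,0],"hand": 0.045},
    {"linear": [0,0,0],"dr": [0,0,0],"hand": 0.045},
    {"linear": [0,0,-0.006],"dr": [0,0,0],"hand": 0.045},
    {"linear": [0,0,-0.01],"dr": [0,0,0],"hand": 0.045},
    {"linear": [0,0,-0.012],"dr": [0,0,0],"hand": 0.045},
    {"linear": [0,0,-0.015],"dr": [0,0,0],"hand": 0.045},
    {"linear": [0,0,-0.02],"dr": [0,0,0],"hand": 0.045},
    {"linear": [0,0,-0.02],"dr": [0,0,0],"hand": 0.045},
    {"linear": [0,0,-0.02],"dr": [0,0,0],"hand": 0.045},
    {"linear": [0,-0.02,-0.02],"dr": [0,0,0],"hand": 0.045},
    {"linear": [0,-0.03,-0.02],"dr": [0,0,0],"hand": 0.045}
  ]
}}

```text
clock: 16.68
eef_pos: [0.5241, 0.1242, 0.1956]
ee_rot: [-180.0, 0.3, -12.3]
wrist_force: [2.3, 0.6, -0.3]
finger_gap: 0.484
```

Request:
{"op": "move_arm", "data": {
  "motion": [
    {"linear": [0,-0.03,-0.02],"dr": [0,0,0],"hand": 0.045},
    {"linear": [0,-0.03,-0.02],"dr": [0,0,0],"hand": 0.045},
    {"linear": [0,-0.02,-0.01],"dr": [0,0,0],"hand": 0.045},
    {"linear": [0,0,0],"dr": [0,0,0],"hand": 0.045}
  ]
}}

```text
clock: 17.02
eef_pos: [0.5435, 0.2082, 0.2588]
ee_rot: [-179.6, -0.4, -12.2]
wrist_force: [-1.6, -1.2, -0.5]
finger_gap: 0.493
```

```bash
python3 st.py; python3 look.py w11.png
python3 - <<'E'
from h import *
c=imaging.capture("side")
for n,z in [("knob",.075),("template",.028),("pink_bobbin",.033),("purple_template",.028)]:
    for r in finder.regions_of(n,"side")[:3]:
        v,u=np.nonzero(r["pixels"]); d=world(c,u,v); m=abs(d[:,2]-z)<.006
        if m.sum()>20: print(n,cv2.minAreaRect((world(c,u,v,z)[m][:,:2]*1000).astype(np.float32)))
E
```

```text
17.0667 [13.19 24.09 75.45  0.17 79.96 25.38] [-2.43  0.32  4.34 -1.02 -1.65 -1.3 ] [0.5432 0.2068 0.2581] [-179.63   -0.37  -12.22] [0.2 0.5 0.3] [ 0.01 -0.11  0.03] 0.4952739015224881
17.1167 [0.5425317  0.20533812 0.25655462] [-179.7317462    -0.23704871  -12.2859788 ] [ 0.21971456  0.18930625 -0.48068771] [-0.06255639 -0.13048056 -0.01349817]
cam [0.55661339 0.27120103 0.4150915 ]
knob 0.73 366 [0.5141 0.0737 0.0732] [array([514.08,  74.57]), array([25.34, 13.13]), np.float64(77.88)]
template 0.69 1906 [0.4923 0.0352 0.0264] [array([497.85,  39.35]), array([31.27, 88.79]), np.float64(77.29)]
stop 0.85 990 [0.5177 0.0584 0.0342] [array([510.88,  59.47]), array([12.92, 98.6 ]), np.float64(77.47)]
knob ((513.1505126953125, 84.19843292236328), (46.88006591796875, 15.286826133728027), 84.1307373046875)
template ((492.4838562011719, 21.302236557006836), (56.52894592285156, 91.11363220214844), 76.60823822021484)
pink_bobbin ((636.5303955078125, 138.18893432617188), (18.621511459350586, 21.542259216308594), 18.80675506591797)
pink_bobbin ((533.78662109375, 94.18916320800781), (315.4661560058594, 362.5171203613281), 77.6076431274414)
purple_template ((418.9864807128906, 208.24215698242188), (51.29724884033203, 56.95606231689453), 9.534271240234375)
```

View pics/w11.png

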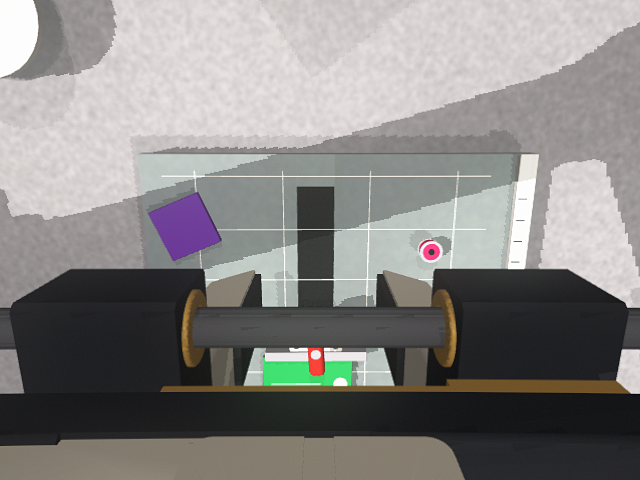

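The wrist view shows the template (310,372) flush under the fence (315,356), the knob bar straight at (316,362), and the bobbin and purple square where they were. The arm is clear, so I'm handing in.

```bash
python3 st.py; python3 -c "
from plant import arm
print(arm.close_job())"
```

```text
17.5667 [12.98 24.24 75.75  0.16 79.87 25.39] [ 0.38  0.07 -0.26  0.05 -0.    0.04] [0.5423 0.2043 0.2548] [-1.7979e+02 -6.0000e-02 -1.2440e+01] [ 0.4 -0.5 -0.3] [-0.03 -0.04 -0.01] 0.4909470155055787
the job is handed in; nothing more can be done
None
```

I completed the job and handed it in at about 17.6 s; it reports no verdict.

**What I did:**
- **Loosening:** I broke the knob loose and backed it off about 1.56 rad.
- **Sliding:** I brought the stop up by its knob until it stopped moving. The push was about 7.5 N, of which about 6 N was on the template after allowing for sliding drag.
- **Tightening:** I turned the knob back about its own axis while keeping a light lean on the template. I stopped at 0.87 N m, with the gripper within 0.4° of its starting angle, then released and withdrew.

**Last checks:**
- **Wrist camera:** the knob bar is at 77.9° (78.2° when found). The template (77.3°) and fence (77.5°) agree to 0.2°, so they are square to each other.
- **Other things:** the bobbin and purple square are unmoved in the pictures. I did not measure the box, case, jar or tape again at the end.
- **One check disagreed:** the side camera read the bar at 84°. I put that down to a poor, slanted view, because the wrist camera and the gripper angle agree with each other.
- **Inferred, not measured:** I took the 60 mm from stop to rail from the hard contact and an earlier close-up showing the template at the foot of the rail.
- **Grip force:** I gripped at 60 N, the gripper's maximum, instead of the suggested 80 N, and it held without slipping.

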